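Press an end cap home with a ratchet bar clamp and let it off again

TASK

A ratchet bar clamp on the repair bench holds a small aluminium case whose end cap is only started in its mouth. Pump the clamp's trigger until the jaw has driven the cap fully home, and hold the trigger so that the jaw squeezes the cap with about 16 N for a good second (never more than 25 N, the cap would crack). Then press the release lever on the jaw and, keeping it down, slide the jaw all the way back, without touching the case or disturbing the things around the clamp.

Things in the scene. Friction and masses are not known exactly. Their poses are not given: they have to be found in the camera images.
- clamp: Ratchet bar clamp screwed down on the bench: steel bar (x -235 to 170 mm in its frame, 24 wide, top at z 22), black grip and trigger at one end, fixed jaw (face at x 151, top z 62) at the other. Origin on the bench under the bar's middle line; +x along the bar from trigger to fixed jaw, the way the jaw advances. Trigger hinge at x -110, z 100 between cheeks 46 mm wide over all, top z 114, x -132 to -88.
- trigger_top (a point): Where to press the trigger, on its upper side, 95 mm from its hinge. The trigger is a black bar 24 mm wide, 12 thick, rubber on top, sloping up from the hinge to its free end (19 mm beyond this point). This point is about 122 mm above the bench at rest, 90 mm fully pressed, always near x -203, y 0 in the clamp frame. The fixed grip under it tops out at 48 mm.
- trigger (a joint): Trigger angle: 0 up (a spring lifts it: 1.8 N at trigger_top, 3 N at the end), 0.34 rad fully down, a hard stop. A full stroke advances the jaw about 12 mm; the first 0.05 to 0.15 rad are idle. Let it come fully up between strokes; only then is the drive free of the jaw. Squeezing, the jaw's force is about 1.7 N for each newton pressed on trigger_top beyond the first 4.2 N (16 N: 13.6 N).
- jaw (a joint): Travel of the moving jaw along the clamp's +x: 0 fully back (0 to 0.008 m at the start), 0.055 at most; rubs with 2 N. A ratchet of 6 mm teeth lets it go forward but not back (after a stroke it drops back by up to 6 mm, to a tooth) unless the release lever is down and the trigger fully up. It meets the cap, home, at a travel near 0.040 m.
- pad: Rubber pad on the moving jaw's front, 40 mm wide, 24 high; it gives 1 mm for 6 N. Origin: the point of the clamp's own origin carried along with the jaw; the pad's face is 36 mm ahead of it (clamp +x), centre 40 mm above the bench.
- release_top (a point): Top of the thumb rib, a cross bar 8 mm thick, 22 wide, on the release lever; 72 mm above the bench, riding on the jaw. The lever is a steel tongue 22 mm wide, hinged 41 mm behind the rib (clamp -x), free end 29 mm ahead. An upright black plate 38 mm wide, top at 92 mm, stands on the jaw over the tongue, its front face 11 mm behind the rib: push it towards the trigger, rib held down, to slide the jaw.
- release (a joint): Angle of the release lever: 0 up (sprung), 0.15 rad fully down, a hard stop, with release_top 6 mm lower. From 0.12 rad the ratchet is free. Pressing the rib fully down takes about 6 to 8 N, a few newtons more if the jaw is still loaded. It flicks up when let go.
- case: Loose aluminium instrument case, 70 mm long (x), 44 wide, 26 high, 0.14 kg, in the clamp's bed (top 26 mm above the bench) between 9 mm guide strips with 4 mm play each side. Origin: middle of its underside; +x to the fixed jaw, from which it starts 2 to 10 mm away; pushed, it slides up to it.
- cap (a joint): How far the grey plastic end cap (flange 44 x 24 mm, 5 thick) stands out of the case's end that looks at the moving jaw: 0 fully home, 0.008 to 0.012 m at the start. Pushing it in takes about 7 N; it stays where left.
- spool: Bystander: solder spool, 60 mm across, 34 high, standing beside the clamp; origin at the centre of its underside.
- jar: Bystander: white jar, 42 mm across, 48 high, beside the clamp; origin at the centre of its underside.
- adaptor: Bystander: small black plug adaptor, 76 x 21 x 12 mm, lying flat beside the clamp; origin under its black body.

How it is judged:
On the way, in this order (a step that is already met when the one before it is completed fails the run):
1. with the trigger pressed, the jaw squeezes the cap, fully home, with 10 to 23 N for 0.8 s (value of joint cap below 0.001 m and contact force between pad and case between 10 and 23 N and value of joint trigger above 0.05 rad), for 0.8 s.
2. the jaw is on its way back with the release lever held down (value of joint release above 0.11 rad and value of joint jaw between 0.008 and 0.03 m), for 0.05 s.
At the end, for the whole second after the job is handed in: The cap is fully home (within 1 mm), the moving jaw is fully back (within 4 mm), trigger and release lever are up, and the case lies at rest in its bed, within 10 mm of the fixed jaw (value of joint cap below 0.001 m and value of joint jaw below 0.004 m and value of joint each of release, trigger below 0.05 rad and x of case in the frame of clamp between 0.106 and 0.122 m and z of case in the frame of clamp below 0.03 m and linear speed of case below 0.01 m/s); the robot touches nothing.
It fails at once if the jaw presses the cap with more than 26 N (contact force between pad and case above 26 N).
It fails at once if the gripper or the arm pushes on the case or its cap (contact force between any of the arm, the fingers and case above 2 N).
It fails at once if a bystander is moved more than 20 mm (distance of any of spool, jar, adaptor from where it was at the start of the episode above 0.02 m).
It also fails if it takes over 64 s, if anything falls off the work surface, if the arm or the gripper's body presses on something with over 40 N, if the wrist force passes 120 N, or if a joint passes its speed limit or range.

ROBOT

A 7-joint arm with a two-finger parallel gripper is mounted at the origin on the work surface. World frame = base frame: x ahead of the robot, y to its left, z up, the work surface at z = 0. Lengths are in m, angles in rad, forces in N, time in s.
With the tool pointing down it reaches from about 0.425 to 0.925 m from the base axis. Payload 6.8 kg.
Tool frame: the origin (TCP) lies on the centre line of the jaws, within the pads' length; the fingertips stand 11 mm ahead of it and the grasp point (between the pads) lies 8 mm behind it; z points along the fingers, y is the direction in which the jaws open and shut (so a half turn about z gives the same grasp; the last joint's range is limited). The gripper opens to 85 mm and grips with 20 to 120 N. Pads are 22 mm wide; open, the fingers measure 114 mm over their backs; the gripper's body (76 mm by 85 mm) begins 54 mm behind the grasp point. The pads swing forward as they close: fully open they stand 13 mm farther back than shut.
Start: joints at [-1.251, 0.477, 0.022, 1.555, -0.011, 1.109, -0.083], TCP at [0.28, 0.614, 0.242] pointing down, gripper open.
Joint ranges: [-2.96, 2.96], [-0.34, 2.1], [-1.41, 1.46], [0.24, 2.44], [-1.37, 4.51], [0.17, 1.92], [-2.96, 2.96]. Speed limits (rad/s): [2.39, 2.39, 3.14, 3.14, 3.14, 3.14, 3.14].

INTERFACE

Orientations are given as a rotation vector (axis times angle).
In Python, from bench import r gives the robot as it stands.
- The arm moves only by the tool send_rows, never from a script. Its argument "deltas" is a list of rows, each a list of 7 numbers: the opening, from 0 (shut) to 1 (fully open), then the shift along the tool's x, y, z as a fraction of full scale, then the turn, a rotation vector about the tool's x, y, z as a fraction of full scale. In form: [[hand, x, y, z, ax, ay, az], ...]. A call has 1 to 20 rows; each row is the pose to reach, as a shift and turn from the pose commanded when the call began, along the tool's axes at that moment, turning the shorter way round; what a row does not reach only later rows make up. Full scale, the value 1, is 150 mm for a shift and 180 degrees for a turn. A row lasts 1/12 s, in which the tool goes at most 41.7 mm and 7.16 degrees, less where a joint would pass 70% of its speed; a pose out of reach is approached as far as the arm can. A call with a number of a shift or a turn outside -1 to 1 is refused whole. A call with a gripper value outside its range is refused whole. The fingers move at their own pace and stop on an object; "squeeze" is the grip in N (left out, the last holds). Time passes only in rows, so rows that repeat a pose let the fingers close. It gives the time, the measured TCP pose, the force and the opening at its end, in the units of the state.
- r.get_obs(): the state, without advancing time (a new reading comes with each control period).
- r.grab_frame(name): name is "side" or "top" or "wrist"; returns a dict with "pixels" (480x640x3 uint8, red, green, blue), "camera_matrix" (3x3 intrinsics, pixels), "rvec" (rotation vector, rad) and "tvec" (3), from world to camera coordinates, as OpenCV has them. Camera axes: x right, y down, z forward; pixel columns grow to the right and rows downward; lengths in m; the calibration is good to about 2 mm. A picture is of the moment at which its call begins. There is no depth.
- r.hand_in(): hands the job in, once; it reports no verdict.
The state is a dict: "clock": time; "joints": joint angles; "qvel": joint speeds; "tau": joint torques, N m; "tcp_pos": TCP position; "orientation": TCP orientation; "contact_force": force on the tool from outside, world axes, zero at the start; "moment": the same for the moment, N m; "grip_width": finger opening in m.
Only numpy, scipy, OpenCV 4.12 (cv2) and the standard library are available. Lean on these libraries where they do the work, as an engineer would, in place of code of your own. Each camera call takes 0.05 s, during which the arm holds its last target. There are 200 camera calls.

## Working session

There is one attempt and no reset: what is moved stays moved. The work goes in short steps, Python scripts to look and compute and a tool call to move; the robot and the scene stay as the last step left them, time stands still between calls to the robot, and variables do not carry over. Pictures are saved under pics/ and viewed, about 8 in all and at most 12, crops included, and the job is handed in when it is done.

Besides the shell and the picture viewer there is one more tool, called after "Emit:" as name(argument=value, ...) on one line, values as JSON. send_rows: Moves the arm, as the interface text tells. Shift numbers are shares of 150 mm and turn numbers shares of 180 degrees, none past 1 either way. Its arguments: {"type":"object","properties":{"deltas":{"type":"array","items":{"type":"array","items":{"type":"number"}}},"squeeze":{"type":"number"}},"required":["deltas"]}

```bash
mkdir -p pics
cat > h.py <<'E'
import numpy as np, cv2
from bench import r
from scipy.spatial.transform import Rotation as R
def snap(n,f):
    d=r.grab_frame(n); cv2.imwrite(f'pics/{f}.png',d['pixels'][:,:,::-1])
    np.savez(f'pics/{f}.npz',K=d['camera_matrix'],rv=d['rvec'],t=d['tvec']); return d
def ray(f,px):
    d=np.load(f'pics/{f}.npz'); M=R.from_rotvec(d['rv'].ravel()).as_matrix()
    v=M.T@np.linalg.inv(d['K'])@[px[0],px[1],1]; return -M.T@d['t'].ravel(),v/np.linalg.norm(v)
def onz(f,px,z):
    c,v=ray(f,px); return c+v*(z-c[2])/v[2]
def tri(obs):
    A=0;b=0
    for f,px in obs:
        c,v=ray(f,px);P=np.eye(3)-np.outer(v,v);A=A+P;b=b+P@c
    return np.linalg.solve(A,b)
def proj(f,p):
    d=np.load(f'pics/{f}.npz'); return cv2.projectPoints(np.array(p,float).reshape(-1,3),d['rv'],d['t'],d['K'],None)[0][:,0]
E
python3 - <<'E'
from h import *
np.set_printoptions(precision=4,suppress=True)
a=snap('top','top0');b=snap('side','side0')
print(r.get_obs())
E
```

```text
{'clock': 0.1, 'joints': array([-1.2511,  0.4777,  0.0224,  1.5564, -0.0115,  1.1093, -0.0831]), 'qvel': array([ 0.0001,  0.0007, -0.0005, -0.0022,  0.    , -0.0017,  0.0009]), 'tau': array([  0.0046, -59.7762,   1.6137, -28.1956,   0.0128,   0.005 ,
        -0.    ]), 'tcp_pos': array([0.2798, 0.6137, 0.2414]), 'orientation': array([-0.6669, -3.0698,  0.0026]), 'contact_force': array([0.4152, 0.1415, 0.6794]), 'moment': array([-0.0067,  0.0168,  0.0344]), 'grip_width': 0.08541728467159419}
```

View pics/top0.png

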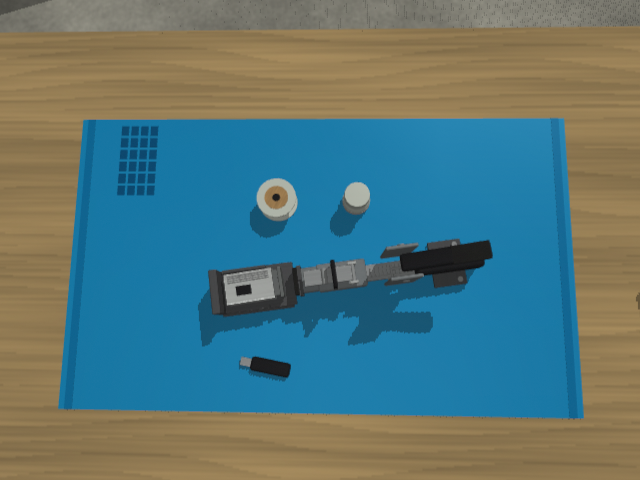

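View pics/side0.png

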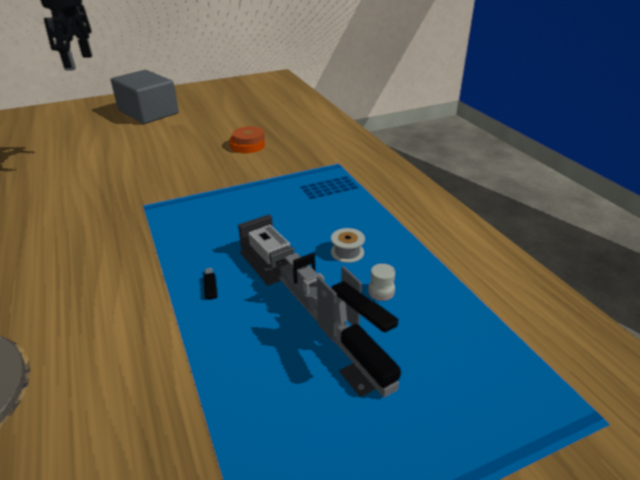

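The top view shows the fixed jaw at about (213,292), the release plate at about (334,274), the trigger end at about (490,250), the spool at (276,198), the jar at (356,197) and the adaptor at (268,366). The side view shows the same things from the trigger end. I'll enlarge both next.

Run:
```python
from h import *
np.set_printoptions(precision=4,suppress=True)
t=cv2.imread('pics/top0.png')[230:325,200:500]; s=cv2.imread('pics/side0.png')[210:400,230:410]
t=cv2.resize(t,None,fx=2.66,fy=2.66,interpolation=cv2.INTER_CUBIC)
s=cv2.resize(s,None,fx=1.8,fy=1.8,interpolation=cv2.INTER_CUBIC)
o=np.zeros((600,800,3),np.uint8);o[:t.shape[0],:t.shape[1]]=t;o[255:255+s.shape[0],:s.shape[1]]=s
cv2.imwrite('pics/c1.png',o)
print(t.shape,s.shape)
for f in('top0','side0'): print(ray(f,(320,240)))
for p,z in [((213,292),.062),((490,250),.125),((276,198),.034),((356,192),.048),((268,366),.012)]: print(p,onz('top0',p,z))
```

```text
(253, 798, 3) (342, 324, 3)
(array([ 0.4643, -0.0288,  0.7663]), array([ 0.1608,  0.0317, -0.9865]))
(array([ 0.3136, -0.5834,  0.5539]), array([ 0.3254,  0.7427, -0.5853]))
(213, 292) [0.5032 0.1455 0.062 ]
(490, 250) [ 0.557  -0.2277  0.125 ]
(276, 198) [0.6479 0.0622 0.034 ]
(356, 192) [ 0.6539 -0.0584  0.048 ]
(268, 366) [0.3971 0.0708 0.012 ]
```

View pics/c1.png

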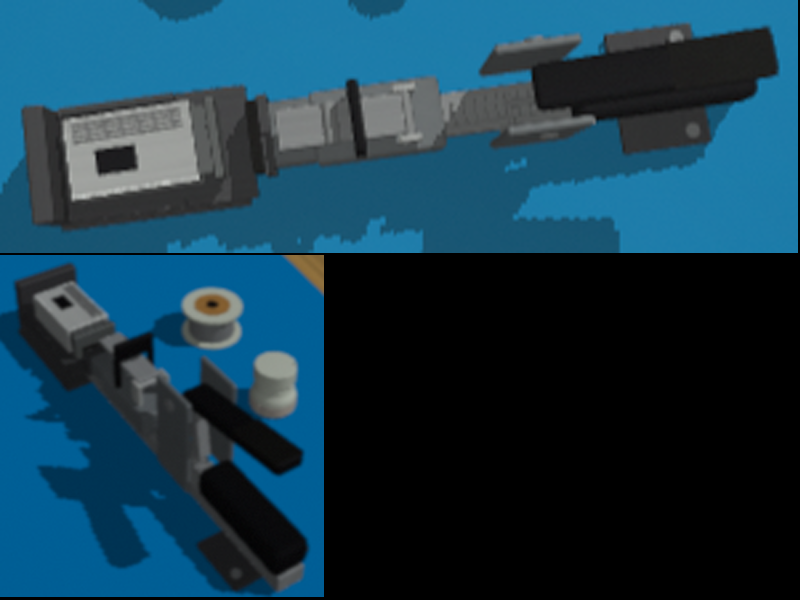

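Emit:
send_rows(deltas=[[0,-0.9,-0.9,-0.15,0,0,0],[0,-0.9,-0.9,-0.15,0,0,0],[0,-0.9,-0.9,-0.15,0,0,0],[0,-0.9,-0.9,-0.15,0,0,0],[0,-0.9,-0.9,-0.15,0,0,0],[0,-0.9,-0.9,-0.15,0,0,0]], squeeze=40)

```text
clock: 0.6
tcp_pos: [0.3506, 0.429, 0.2654]
orientation: [0.68, 3.065, -0.003]
contact_force: [-0.1, 0.2, -0.4]
grip_width: 0.0121
```

Emit:
send_rows(deltas=[[0,-0.9,-0.9,-0.15,0,0,0],[0,-0.9,-0.9,-0.15,0,0,0],[0,-0.9,-0.9,-0.15,0,0,0],[0,-0.9,-0.9,-0.15,0,0,0],[0,-0.9,-0.9,-0.15,0,0,0],[0,-0.9,-0.9,-0.15,0,0,0]])

```text
clock: 1.1
tcp_pos: [0.4161, 0.2508, 0.2879]
orientation: [0.68, 3.066, -0.001]
contact_force: [0.6, -0.6, -0.9]
grip_width: 0.0003
```

Emit:
send_rows(deltas=[[0,-0.9,-0.9,-0.15,0,0,0],[0,-0.9,-0.9,-0.15,0,0,0],[0,-0.9,-0.9,-0.15,0,0,0],[0,-0.9,-0.9,-0.15,0,0,0],[0,-0.9,-0.9,-0.15,0,0,0],[0,-0.9,-0.9,-0.15,0,0,0]])

```text
clock: 1.6
tcp_pos: [0.4824, 0.0723, 0.3105]
orientation: [0.679, 3.065, -0.001]
contact_force: [0.7, -0.2, 0.6]
grip_width: -0.0
```

Emit:
send_rows(deltas=[[0,-0.85,-0.9,-0.15,0,0,0.32],[0,-0.85,-0.9,-0.15,0,0,0.32],[0,-0.85,-0.9,-0.15,0,0,0.32],[0,-0.85,-0.9,-0.15,0,0,0.32],[0,-0.85,-0.9,-0.15,0,0,0.32],[0,-0.85,-0.9,-0.15,0,0,0.32],[0,-0.85,-0.9,-0.15,0,0,0.32],[0,-0.85,-0.9,-0.15,0,0,0.32],[0,-0.85,-0.9,-0.15,0,0,0.32],[0,-0.85,-0.9,-0.15,0,0,0.32]])

```text
clock: 2.43
tcp_pos: [0.5408, -0.0967, 0.3318]
orientation: [-2.057, -2.374, 0.001]
contact_force: [0.2, 0.2, -0.7]
grip_width: -0.0002
```

Run:
```python
from h import *
np.set_printoptions(precision=4,suppress=True)
snap('wrist','w1');o=r.get_obs();print(o); print(R.from_rotvec(o['orientation']).as_matrix()); print(ray('w1',(320,240)))
```

```text
{'clock': 2.4833, 'joints': array([-0.4424,  0.2084,  0.6034,  1.7756, -0.1265,  1.1968,  0.3402]), 'qvel': array([ 0.0075, -0.0042,  0.0014,  0.0006,  0.0015,  0.0017, -0.0001]), 'tau': array([ -0.0589, -36.0448,   4.186 , -29.0268,   0.0087,   0.0008,
        -0.1483]), 'tcp_pos': array([ 0.5407, -0.0969,  0.332 ]), 'orientation': array([-2.0569, -2.3741,  0.0004]), 'contact_force': array([-0.3671, -0.1209, -0.7951]), 'moment': array([-0.0179, -0.0567,  0.0145]), 'grip_width': -0.0003980295963356193}
[[-0.1424  0.9898 -0.0005]
 [ 0.9898  0.1424  0.0001]
 [ 0.0002 -0.0004 -1.    ]]
(array([ 0.5312, -0.0296,  0.4658]), array([ 0.0359, -0.2794, -0.9595]))
```

View pics/w1.png

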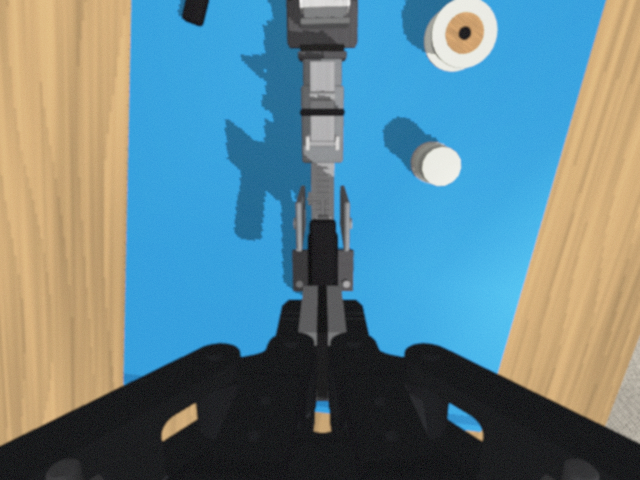

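The wrist view looks straight along the clamp. The plate top runs from (302,111) to (343,111), the hinge end of the trigger is at about (323,222), and the cheeks are at x≈299 and x≈347. I'll triangulate these.

Run:
```python
from h import *
np.set_printoptions(precision=4,suppress=True)
c=lambda x,y:(200+x/2.66,230+y/2.66); s=lambda x,y:(230+x/1.8,210+(y-255)/1.8)
print('plate tri',tri([('top0',c(356,118)),('w1',(322.5,111))]), tri([('top0',c(352,82)),('w1',(343,111)),('side0',s(152,336))]),tri([('top0',c(360,155)),('w1',(302,111)),('side0',s(116,354))]))
print('trig end', tri([('top0',c(770,30)),('side0',s(302,456))]),tri([('top0',c(777,75)),('side0',s(277,473))]))
print('plate z92',onz('w1',(322.5,111),.092),onz('top0',c(356,118),.092))
print('hinge',onz('w1',(323,222),.108))
print('pad px',onz('w1',(323,52),.052))
w=cv2.imread('pics/w1.png')[0:310,250:400]; w=cv2.resize(w,None,fx=1.93,fy=1.93,interpolation=cv2.INTER_CUBIC)
w2=cv2.imread('pics/w1.png')[30:180,280:370]; w2=cv2.resize(w2,None,fx=4,fy=4,interpolation=cv2.INTER_CUBIC)
o=np.zeros((600,660,3),np.uint8);o[:w.shape[0],:w.shape[1]]=w;o[:600,300:]=w2
cv2.imwrite('pics/c2.png',o)
```

```text
plate tri [ 0.5312 -0.0258  0.0467] [ 0.5479 -0.0239  0.0875] [ 0.5121 -0.0286  0.0829]
trig end [ 0.5694 -0.2284  0.1228] [ 0.5481 -0.2321  0.1192]
plate z92 [ 0.5313 -0.0257  0.092 ] [ 0.527  -0.0265  0.092 ]
hinge [ 0.5449 -0.1173  0.108 ]
pad px [0.5244 0.0254 0.052 ]
```

View pics/c2.png

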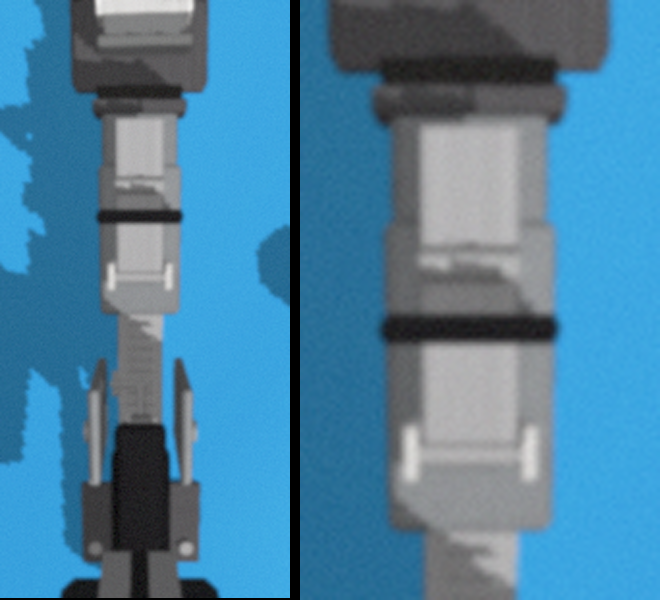

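Run:
```python
from h import *
np.set_printoptions(precision=4,suppress=True)
w=lambda x,y:(280+(x-300)/4,30+y/4); v=lambda x,y:(250+x/1.93,y/1.93)
print('rib',onz('w1',w(469,246),.072),onz('w1',w(469,258),.072))
print('plate front/back',onz('w1',w(469,316),.092),onz('w1',w(469,340),.092))
print('pad',onz('w1',w(469,70),.052))
for p in [v(95,390),v(95,485),v(186,390),v(186,485)]: print('cheek',onz('w1',p,.114))
u=np.array([-.1411,.99]); print(u*.093)
```

```text
rib [ 0.5287 -0.0092  0.072 ] [ 0.5291 -0.0117  0.072 ]
plate front/back [ 0.5308 -0.0241  0.092 ] [ 0.5315 -0.0289  0.092 ]
pad [0.5232 0.029  0.052 ]
cheek [ 0.5224 -0.1015  0.114 ]
cheek [ 0.528  -0.1447  0.114 ]
cheek [ 0.5617 -0.0959  0.114 ]
cheek [ 0.5685 -0.1388  0.114 ]
[-0.0131  0.0921]
```

Emit:
send_rows(deltas=[[0,-0.775,0,0.3,0,0,0],[0,-0.775,0,0.6,0,0,0],[0,-0.775,0,1,0,0,0],[0,-0.775,0,1,0,0,0],[0,-0.775,0,1,0,0,0],[0,-0.775,0,1,0,0,0],[0,-0.775,0,1,0,0,0]])

```text
clock: 3.07
tcp_pos: [0.5556, -0.2131, 0.181]
orientation: [-2.06, -2.368, 0.003]
contact_force: [0.2, 0.2, 0.9]
grip_width: 0.0001
```

Run:
```python
from h import *
np.set_printoptions(precision=4,suppress=True)
a=snap('wrist','w2')['pixels'];o=r.get_obs();print(o['tcp_pos'],o['contact_force'])
b=snap('side','s2')['pixels']
o=np.zeros((480,800,3),np.uint8);o[:,:400]=a[:,120:520];o[:,400:]=cv2.resize(b[150:390,230:430],None,fx=2,fy=2)
cv2.imwrite('pics/c3.png',o[:,:,::-1])
```

```text
[ 0.5569 -0.2127  0.1828] [ 0.1918 -0.1734  0.9452]
```

View pics/c3.png

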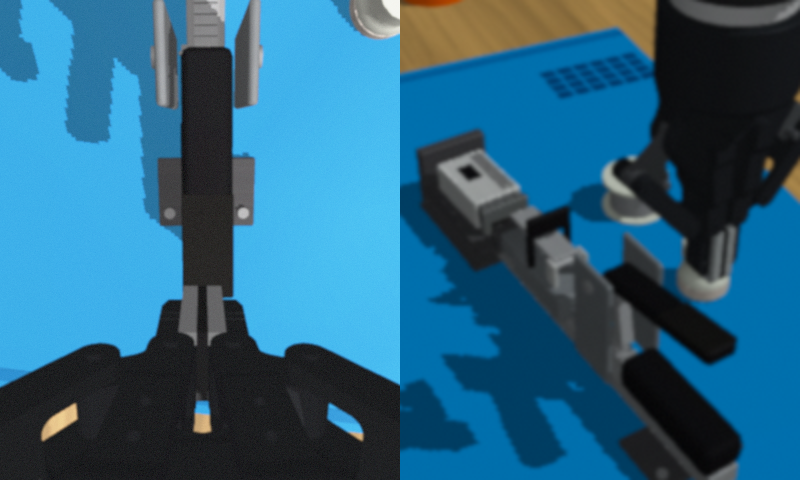

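The wrist view shows the trigger centred under the shut fingers (207 vs 203), and the free end is at (207,297). Next is the first stroke.

Emit:
send_rows(deltas=[[0,0,0,0.2,0,0,0],[0,0,0,0.28,0,0,0],[0,0,0,0.34,0,0,0],[0,0,0,0.38,0,0,0],[0,0,0,0.38,0,0,0]])

```text
clock: 3.58
tcp_pos: [0.5568, -0.2127, 0.1253]
orientation: [2.062, 2.37, 0.001]
contact_force: [-0.3, 1.7, 1.6]
grip_width: 0.0001
```

Emit:
send_rows(deltas=[[0,0,0,0.04,0,0,0],[0,0,0,0.08,0,0,0],[0,0,0,0.12,0,0,0],[0,0,0,0.15,0,0,0],[0,0,0,0.15,0,0,0]])

```text
clock: 4.0
tcp_pos: [0.5571, -0.2135, 0.1023]
orientation: [2.063, 2.368, 0.0]
contact_force: [2.8, -1.8, 2.8]
grip_width: -0.0004
```

Emit:
send_rows(deltas=[[0,0,0,-0.12,0,0,0],[0,0,0,-0.25,0,0,0],[0,0,0,-0.25,0,0,0],[0,0,0,-0.25,0,0,0],[0,0,0,-0.18,0,0,0],[0,0,0,-0.13,0,0,0],[0,0,0,-0.08,0,0,0],[0,0,0,-0.03,0,0,0],[0,0,0,0,0,0,0],[0,0,0,0,0,0,0]])

```text
clock: 4.83
tcp_pos: [0.5564, -0.2133, 0.102]
orientation: [-2.063, -2.368, 0.0]
contact_force: [-0.3, 0.0, 6.5]
grip_width: 0.0004
```

Run:
```python
from h import *
np.set_printoptions(precision=4,suppress=True)
b=snap('side','s3')['pixels'];a=snap('top','t3')['pixels']
o=np.zeros((570,640,3),np.uint8);o[:190,:300]=cv2.resize(a[230:325,200:350],None,fx=2,fy=2);o[:,310:610]=cv2.resize(b[210:400,230:330],None,fx=3,fy=3);
o[200:485,:300]=cv2.resize(a[250:345,250:350],(300,285))
cv2.imwrite('pics/c4.png',o[:,:,::-1]);s=r.get_obs();print(s['tcp_pos'],s['contact_force'],s['clock'])
```

```text
[ 0.5564 -0.2133  0.1021] [ 0.2828 -1.087   5.223 ] 4.9333
```

View pics/c4.png

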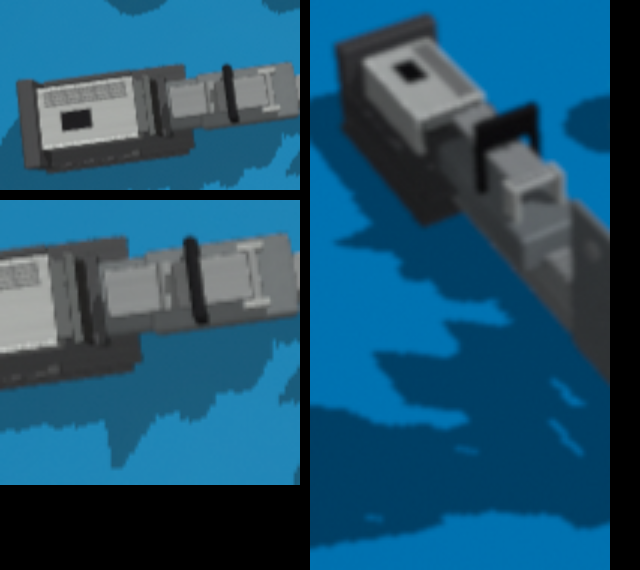

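The pad is now at the cap flange: in the crop the plate sits at (230,93), and the jaw has travelled about 26 mm. The case has been pushed up to the fixed jaw. I'll do the third stroke in stages.

Emit:
send_rows(deltas=[[0,0,0,-0.12,0,0,0],[0,0,0,-0.25,0,0,0],[0,0,0,-0.25,0,0,0],[0,0,0,-0.25,0,0,0],[0,0,0,-0.18,0,0,0],[0,0,0,-0.14,0,0,0],[0,0,0,-0.1,0,0,0],[0,0,0,-0.08,0,0,0],[0,0,0,-0.08,0,0,0]])

```text
clock: 5.68
tcp_pos: [0.5562, -0.2137, 0.1133]
orientation: [-2.064, -2.368, 0.002]
contact_force: [-0.3, -0.9, 6.0]
grip_width: 0.0002
```

Emit:
send_rows(deltas=[[0,0,0,0.015,0,0,0],[0,0,0,0.03,0,0,0],[0,0,0,0.03,0,0,0]])

```text
clock: 5.93
tcp_pos: [0.5562, -0.2137, 0.1092]
orientation: [-2.064, -2.368, 0.001]
contact_force: [0.0, -1.0, 8.3]
grip_width: 0.0001
```

Emit:
send_rows(deltas=[[0,0,0,0.015,0,0,0],[0,0,0,0.03,0,0,0],[0,0,0,0.03,0,0,0]])

```text
clock: 6.18
tcp_pos: [0.5562, -0.2136, 0.1052]
orientation: [-2.064, -2.368, 0.001]
contact_force: [-1.3, -0.8, 11.7]
grip_width: -0.0001
```

Emit:
send_rows(deltas=[[0,0,0,0.005,0,0,0],[0,0,0,0.005,0,0,0],[0,0,0,0.005,0,0,0]])

```text
clock: 6.43
tcp_pos: [0.5563, -0.2136, 0.1048]
orientation: [-2.064, -2.368, 0.0]
contact_force: [-1.7, -1.0, 13.7]
grip_width: -0.0003
```

Run:
```python
from h import *
np.set_printoptions(precision=4,suppress=True)
b=snap('side','s4')['pixels'];a=snap('top','t4')['pixels'];s=r.get_obs();print(s['tcp_pos'],s['contact_force'],s['clock'])
o=np.zeros((570,720,3),np.uint8);o[:300,:400]=cv2.resize(a[250:325,230:330],None,fx=4,fy=4);o[:400,405:705]=cv2.resize(b[215:295,240:300],None,fx=5,fy=5)
cv2.imwrite('pics/c5.png',o[:,:,::-1])
```

```text
[ 0.5563 -0.2136  0.1048] [-1.699  -0.193  12.8729] 6.5333
```

View pics/c5.png

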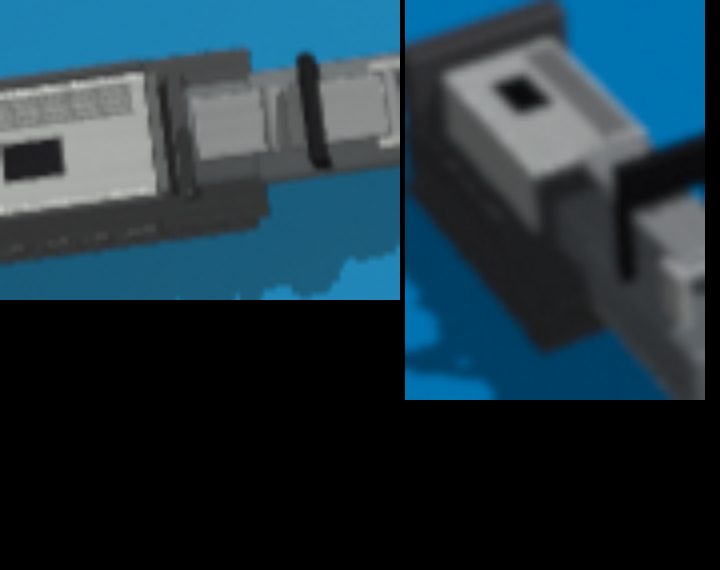

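The cap now shows only its 5 mm flange (crop 155 to 170) with no gap to the case, and the force is rising stiffly, so it is home. I'm holding here.

Emit:
send_rows(deltas=[[0,0,0,0.001,0,0,0],[0,0,0,0.001,0,0,0],[0,0,0,0.001,0,0,0],[0,0,0,0.001,0,0,0],[0,0,0,0.001,0,0,0],[0,0,0,0.001,0,0,0],[0,0,0,0.001,0,0,0],[0,0,0,0.001,0,0,0]])

```text
clock: 7.2
tcp_pos: [0.5563, -0.2136, 0.1047]
orientation: [-2.064, -2.368, 0.0]
contact_force: [-1.8, 0.2, 13.6]
grip_width: 0.0
```

Emit:
send_rows(deltas=[[0,0,0,0,0,0,0],[0,0,0,0,0,0,0],[0,0,0,0,0,0,0],[0,0,0,0,0,0,0],[0,0,0,0,0,0,0],[0,0,0,0,0,0,0],[0,0,0,0,0,0,0],[0,0,0,0,0,0,0],[0,0,0,0,0,0,0],[0,0,0,0,0,0,0]])

```text
clock: 8.03
tcp_pos: [0.5563, -0.2136, 0.1048]
orientation: [-2.064, -2.368, 0.0]
contact_force: [-2.4, 0.3, 13.6]
grip_width: -0.0001
```

Emit:
send_rows(deltas=[[0,0,0,-0.1,0,0,0],[0,0,0,-0.3,0,0,0],[0,0,0,-0.6,0,0,0],[0,0,0,-0.6,0,0,0],[0,0.3,0,-0.6,0,0,0],[0,0.6,0,-0.6,0,0,0],[0,0.9,0,-0.6,0,0,0],[0,1,0,-0.6,0,0,0],[0,1,0,-0.6,0,0,0],[0,1,0,-0.6,0,0,0]])

```text
clock: 8.87
tcp_pos: [0.535, -0.0624, 0.1933]
orientation: [-2.057, -2.372, 0.002]
contact_force: [0.6, -0.8, 0.2]
grip_width: 0.0001
```

Run:
```python
from h import *
np.set_printoptions(precision=4,suppress=True)
a=snap('wrist','w5')['pixels'];s=r.get_obs();print(s['tcp_pos'],s['contact_force'],s['clock'])
cv2.imwrite('pics/c6.png',cv2.resize(a[:300,220:420],None,fx=2,fy=2)[:,:,::-1])
```

```text
[ 0.5352 -0.0644  0.1937] [-0.009  -0.8726  0.2225] 8.9167
```

View pics/c6.png

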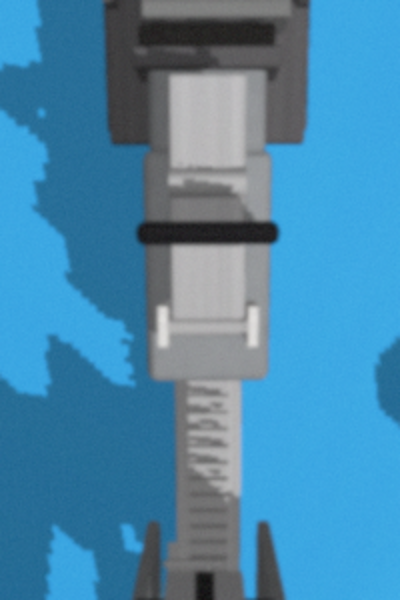

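The rib is at about (207,180) in the crop, the plate at (207,232) and the pad at (207,33).

Run:
```python
from h import *
np.set_printoptions(precision=4,suppress=True)
q=lambda x,y:(220+x/2,y/2)
for n,y,z in [('rib far',168,.072),('rib mid',180,.072),('rib near',191,.072),('plate front',223,.092),('plate back',243,.092),('pad',33,.052)]: print(n,onz('w5',q(207,y),z))
print(tri([('w5',q(207,180)),('w5',q(207,180)),('t4',(0,0))])if 0 else '')
print(np.round(proj('w1',onz('w5',q(207,180),.072)),1))
```

```text
rib far [0.5238 0.022  0.072 ]
rib mid [0.5243 0.0188 0.072 ]
rib near [0.5247 0.0158 0.072 ]
plate front [0.526  0.0069 0.092 ]
plate back [0.5267 0.0019 0.092 ]
pad [0.5183 0.0605 0.052 ]

[[321.8  56.8]]
```

Emit:
send_rows(deltas=[[0,0.3,0.005,0,0,0,0],[0,0.578,0.005,0,0,0,0],[0,0.578,0.005,0.1,0,0,0],[0,0.578,0.005,0.3,0,0,0],[0,0.578,0.005,0.5,0,0,0],[0,0.578,0.005,0.6,0,0,0],[0,0.578,0.005,0.66,0,0,0],[0,0.578,0.005,0.66,0,0,0]])

```text
clock: 9.58
tcp_pos: [0.5236, 0.0195, 0.0938]
orientation: [-2.065, -2.365, 0.006]
contact_force: [-0.5, -0.3, 0.4]
grip_width: -0.0001
```

Emit:
send_rows(deltas=[[0,0,0,0.03,0,0,0],[0,0,0,0.06,0,0,0],[0,0,0,0.08,0,0,0],[0,0,0,0.08,0,0,0]])

```text
clock: 9.92
tcp_pos: [0.5249, 0.0213, 0.084]
orientation: [2.063, 2.369, 0.001]
contact_force: [-0.0, -0.3, 0.5]
grip_width: 0.0
```

Emit:
send_rows(deltas=[[0,0,0,0.015,0,0,0],[0,0,0,0.03,0,0,0],[0,0,0,0.03,0,0,0]])

```text
clock: 10.17
tcp_pos: [0.5251, 0.0223, 0.0799]
orientation: [-2.062, -2.369, -0.003]
contact_force: [-1.1, 2.7, 4.6]
grip_width: -0.0001
```

Emit:
send_rows(deltas=[[0,0,0,0.01,0,0,0],[0,0,0,0.02,0,0,0],[0,0,0,0.02,0,0,0]])

```text
clock: 10.42
tcp_pos: [0.5252, 0.0222, 0.077]
orientation: [-2.062, -2.37, -0.002]
contact_force: [-1.6, 1.6, 6.8]
grip_width: 0.0003
```

Emit:
send_rows(deltas=[[0,0,0,0.01,0,0,0],[0,0,0,0.01,0,0,0],[0,0,0,0.01,0,0,0]])

```text
clock: 10.67
tcp_pos: [0.5254, 0.022, 0.0763]
orientation: [-2.063, -2.369, -0.003]
contact_force: [-4.0, 0.6, 14.2]
grip_width: -0.0001
```

Emit:
send_rows(deltas=[[0,-0.02,0,0,0,0,0],[0,-0.04,0,0,0,0,0],[0,-0.06,0,0,0,0,0],[0,-0.08,0,0,0,0,0],[0,-0.1,0,0,0,0,0],[0,-0.12,0,0,0,0,0],[0,-0.14,0,0,0,0,0],[0,-0.14,0,0,0,0,0]])

```text
clock: 11.33
tcp_pos: [0.5285, 0.0004, 0.0764]
orientation: [2.063, 2.368, 0.003]
contact_force: [-2.6, 0.1, 13.1]
grip_width: -0.0002
```

Emit:
send_rows(deltas=[[0,-0.02,0,0,0,0,0],[0,-0.04,0,0,0,0,0],[0,-0.06,0,0,0,0,0],[0,-0.08,0,0,0,0,0],[0,-0.08,0,0,0,0,0]])

```text
clock: 11.75
tcp_pos: [0.5302, -0.0116, 0.0764]
orientation: [2.063, 2.368, 0.003]
contact_force: [-2.5, -0.6, 13.0]
grip_width: -0.0001
```

Emit:
send_rows(deltas=[[0,-0.02,0,0,0,0,0],[0,-0.04,0,0,0,0,0],[0,-0.05,0,0,0,0,0],[0,-0.05,0,0,0,0,0]])

```text
clock: 12.08
tcp_pos: [0.5311, -0.0167, 0.0764]
orientation: [-2.061, -2.369, -0.005]
contact_force: [-3.7, 5.1, 15.0]
grip_width: -0.0
```

Emit:
send_rows(deltas=[[0,-0.01,0,0,0,0,0],[0,-0.02,0,0,0,0,0],[0,-0.02,0,0,0,0,0]])

```text
clock: 12.33
tcp_pos: [0.5318, -0.0188, 0.0764]
orientation: [-2.06, -2.37, -0.007]
contact_force: [-3.7, 7.3, 13.7]
grip_width: -0.0
```

Emit:
send_rows(deltas=[[0,-0.01,0,0,0,0,0],[0,-0.02,0,0,0,0,0],[0,-0.02,0,0,0,0,0]])

```text
clock: 12.58
tcp_pos: [0.5318, -0.0189, 0.0764]
orientation: [-2.055, -2.37, -0.009]
contact_force: [-4.9, 14.7, 16.5]
grip_width: 0.0004
```

Emit:
send_rows(deltas=[[0,0.015,0,0,0,0,0],[0,0.018,0,-0.1,0,0,0],[0,0.018,0,-0.3,0,0,0],[0,0.018,0,-0.6,0,0,0],[0,0.018,0,-0.9,0,0,0],[0,0.018,0,-0.9,0,0,0]])

```text
clock: 13.08
tcp_pos: [0.5343, -0.0226, 0.2165]
orientation: [2.06, 2.363, 0.013]
contact_force: [0.9, -1.4, -0.6]
grip_width: 0.0001
```

Run:
```python
from h import *
np.set_printoptions(precision=4,suppress=True)
a=snap('wrist','w7')['pixels'];b=snap('top','t7')['pixels'];c=snap('side','s7')['pixels'];s=r.get_obs();print(s['tcp_pos'],s['contact_force'],s['clock'])
o=np.zeros((600,800,3),np.uint8);o[:300,:400]=cv2.resize(b[160:385,200:500],(400,300));o[300:,:400]=cv2.resize(c[200:395,230:410],(400,300));o[:480,400:]=cv2.resize(a[:360,170:470],(400,480))
cv2.imwrite('pics/c7.png',o[:,:,::-1])
```

```text
[ 0.531  -0.0217  0.2105] [ 0.4767 -0.2522  0.2272] 13.2333
```

View pics/c7.png

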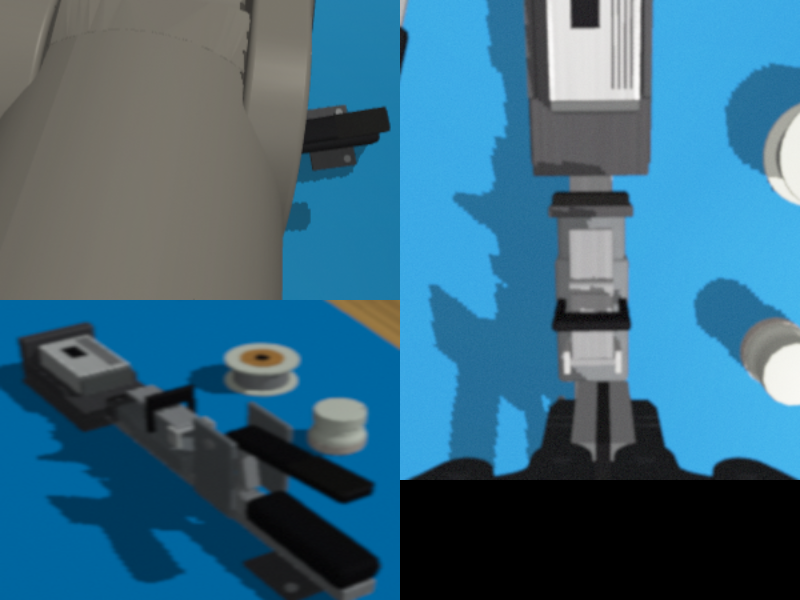

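Run:
```python
from h import *
np.set_printoptions(precision=4,suppress=True)
q=lambda x,y:(170+(x-400)*.75,y*.75)
for n,y,z in [('plate f',316,.092),('plate b',330,.092),('pad front top',194,.052),('pad back top',208,.052)]: print(n,onz('w7',q(591,y),z))
print('start plate -.0241/-.0289; now stop travel')
```

```text
plate f [ 0.5313 -0.0291  0.092 ]
plate b [ 0.5322 -0.036   0.092 ]
pad front top [0.5239 0.0244 0.052 ]
pad back top [0.5248 0.0174 0.052 ]
start plate -.0241/-.0289; now stop travel
```

```bash
python3 -c "
from bench import r
print(r.hand_in())"
```

```text
the job is handed in; nothing more can be done
None
```

I finished the job and handed it in about 13 s into the 64 s allowed; the hand-in reports no verdict.

- **Pumping:** Two full strokes and a slow third drove the cap home. In the close-up only its 5 mm flange showed, and the force then rose stiffly.
- **Squeeze:** I held the trigger at about 13.6 N for about 1.6 s. By the rule given, that is about 16 N on the cap. The highest reading on the trigger was 13.7 N, also about 16 N.
- **Release:** I pressed the rib down to its stop at about 14 N. With it held down, I pulled the jaw back until it met a firm stop, where the pull rose to about 15 N without further movement.

**Last checks:** In the last pictures the cap was home, the case was in its bed near the fixed jaw, and the trigger was up. The spool and jar looked undisturbed. The jaw stood 5–7 mm behind where it started, which fits it being fully back. The arm was clear at 0.21 m and read under 1 N.

**Not checked:** The arm hid most of the last top view, so I did not see the adaptor clearly again, though nothing moved near it. I did not measure the release lever's final angle.

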